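# Open the long pencil box in the paper workshop

### The arm

A 7-joint arm with a two-finger parallel gripper is mounted at the origin on the work surface. World frame = base frame: x ahead of the robot, y to its left, z up, the work surface at z = 0. Lengths are in m, angles in rad, forces in N, time in s.
With the tool pointing down it reaches from about 0.4 to 0.85 m from the base axis. Payload 4.5 kg.
Tool frame: the origin (TCP) lies on the centre line of the jaws, within the pads' length; the fingertips stand 8 mm ahead of it and the grasp point (between the pads) lies 11 mm behind it; z points along the fingers, y is the line along which they close (so a half turn about z gives the same grasp; the last joint's range is limited). The gripper opens to 85 mm and grips with 20 to 120 N. Pads are 22 mm wide; open, the fingers measure 114 mm over their backs; the gripper's body (76 mm by 85 mm) begins 54 mm behind the grasp point. The pads swing forward as they close: fully open they stand 13 mm farther back than shut.
Start: joints at [1.351, 0.689, -0.195, 1.565, 0.157, 0.902, -0.215], TCP at [0.157, -0.605, 0.239] pointing down, gripper open.
Joint ranges: [-3.01, 3.01], [-0.46, 2.08], [-1.47, 1.51], [0.13, 2.56], [-1, 4.14], [0.04, 2.09], [-2.66, 2.66]. Speed limits (rad/s): [2.57, 2.57, 3.14, 3.14, 3.14, 3.14, 3.14].

### API

Orientations are given as a 3x3 rotation matrix whose columns are the frame's x, y, z axes.
In Python, from workcell import arm, vision gives the robot as it stands.
- The arm moves only by the shell command python3 -m handwheel 'ROWS' [OPENING] [FORCE]. ROWS is JSON, a list of rows, each an object of numbers: "tx", "ty", "tz": the shift along the tool's x, y, z in m; "wx", "wy", "wz": the turn, a rotation vector about the tool's x, y, z in rad. A call has 1 to 12 rows; each row shifts and turns the commanded pose from where the row before left it, along the tool's axes as they then stand; what a row does not reach is not made up. A row lasts 1/10 s, in which the tool goes at most 50 mm and 8.59 degrees, less where a joint would pass 70% of its speed; a pose out of reach is approached as far as the arm can. A call with a gripper value outside its range is refused whole. OPENING is the finger opening in m, from 0 to 0.0854, set as the call begins (- or left out, the last holds). The fingers move at their own pace and stop on an object; FORCE is the grip in N (left out, the last holds). Time passes only in rows, so rows that do not move let the fingers close. It gives the time, the measured TCP pose, the force, the opening and the grip force at its end, in the units of the state.
- arm.get_state(): the state, without advancing time (a new reading comes with each control period).
- vision.grab_frame(name): name is "scene" or "side" or "wrist"; returns (picture, depth): 384x512x3 uint8, red, green, blue; 384x512 float32, m along the optical axis (not along the pixel's ray), 0 where there is no reading.
- vision.camera_model(name): a dict with "mtx" (3x3 intrinsics, pixels), "eye" and "attitude" of the camera in the world; the wrist camera has in their place "tool_from_camera" (4x4, takes a point from camera to tool coordinates, whose origin is the TCP and whose axes are the flange's). Camera axes: x right, y down, z forward; pixel columns grow to the right and rows downward; lengths in m; the calibration is good to about 2 mm. A picture is of the moment at which its call begins: read the wrist's pose just before it. camera_model takes no time and is no camera call.
- arm.hand_in(): hands the job in; it is judged then, once.
The state is a dict: "clock": time; "joint_positions": joint angles; "joint_vel": joint speeds; "tau": joint torques, N m; "position": TCP position; "eef_rot": TCP orientation; "force": force on the tool from outside, world axes, zero at the start; "wrist_torque": the same for the moment, N m; "grip_width": opening from 0.0 (shut) to 1.0 (fully open); "gripper_force": force on a finger pad.
Only numpy, scipy, OpenCV 4.12 (cv2) and the standard library are available. Lean on these libraries where they do the work, as an engineer would, in place of code of your own. Each camera call takes 0.05 s, during which the arm holds its last target. There are 200 camera calls.

### The job

Two wooden boxes with sliding lids stand on the desk: open the longer one. Take its lid by the handle, lift it straight up a little in its deep grooves so that it clears the raised lip at the front end, slide it out over that lip, and set it down gently, flat and handle up, in the middle of the cork mat. Leave the lid of the shorter box where it is.

Things in the scene. Friction and masses are not known exactly. Their poses are not given: they have to be found in the camera images.
- long_box: Longer plywood box, fixed, 170 (x) x 126 (y) x 69 mm high; origin: centre of underside, z up. Heights from its underside: lid rests on ledges at 40; side grooves 40 to 64, rails above to 69, gap between rails 78; lip at the open -x end up to 47. Raise the lid 7 to 18 mm (best 12), draw it to -x; clear after 157 mm. Lid's play: 5 mm each side, 3 mm each end. -x roughly faces the robot.
- long_lid: Loose wooden lid of the long box, shut at first, axes as the box: board 144 (x) x 96 (y) x 6 mm, about 90 g, with a handle block on the middle of its top, 12 mm thick in x, 44 mm long in y, 35 mm tall (6 to 41 mm above the underside). Origin: centre of the board's underside, below the handle. Grip the handle from above, fingers closing along x.
- mat: A cork mat fixed on the desk, 220 mm (x) by 190 mm (y), 4 mm thick. Origin: centre of its underside; z up.
- short_lid: The lid of the shorter box (a box of the same make but only 110 mm long, 126 mm wide), to be left alone: 84 mm (x) by 96 mm (y) by 6 mm with the same handle. Origin: centre of its underside.
Not all that is in view belongs to the job. What is shaped like the long_lid but green or purple is not meant.

How it is judged:
By the outcome, as a careful person would: the job done as asked, in the order asked, and still so for the second after the job is handed in, with the robot touching nothing.
It also fails if it takes over 51 s, if anything falls off the work surface, if the arm or the gripper's body presses on something with over 40 N, if the wrist force passes 120 N, or if a joint passes its speed limit or range.

## Working session

There is one attempt and no reset: what is moved stays moved. The work goes in short steps, Python scripts to look and compute and a shell command to move; the robot and the scene stay as the last step left them, time stands still between calls to the robot, and variables do not carry over. Pictures are saved under pics/ and viewed, at most 10 in all, crops included, and the job is handed in when it is done.

```bash
mkdir -p pics; ls
python3 - <<'E'
from workcell import arm, vision
import cv2,numpy as np
s=arm.get_state();print(s)
ims=[]
for n in("scene","side"):
    p,d=vision.grab_frame(n);np.savez(f"{n}0.npz",p=p,d=d);cv2.imwrite(f"pics/{n}0.png",cv2.cvtColor(p,cv2.COLOR_RGB2BGR))
    print(n,vision.camera_model(n),(d>0).mean())
print(vision.camera_model("wrist"))
E
```

```text
pics
{'clock': 0.0, 'joint_positions': array([ 1.35076005,  0.69002527, -0.19450557,  1.5663972 ,  0.15727195,
        0.90253535, -0.21509126]), 'joint_vel': array([ 0.00025967, -0.00050062,  0.00103057,  0.00135644,  0.0009161 ,
       -0.00195906,  0.00033807]), 'tau': array([-4.34869698e-04, -5.39626765e+01, -1.26660090e+00, -1.58548236e+01,
        9.11613082e-03,  9.61047277e-03,  1.43391594e-05]), 'position': array([ 0.15672884, -0.60432752,  0.23844392]), 'eef_rot': array([[ 9.67937105e-01,  2.51191907e-01, -6.21425298e-04],
       [ 2.51192642e-01, -9.67935296e-01,  1.87583798e-03],
       [-1.30304160e-04, -1.97179065e-03, -9.99998048e-01]]), 'force': array([ 0.09641609, -1.33546121,  0.80014393]), 'wrist_torque': array([-0.02533293, -0.01963942, -0.00469346]), 'gripper_force': 0.0, 'grip_width': 1.000792618442146}
scene {'mtx': array([[383.53475985,   0.        , 254.46896371],
       [  0.        , 383.53475985, 192.73067884],
       [  0.        ,   0.        ,   1.        ]]), 'eye': array([ 0.87771286, -0.32037942,  0.93698382]), 'attitude': array([[ 0.54430293,  0.710
[... 358 characters left out ...]
attitude': array([[-0.85612547, -0.34544814,  0.38433679],
       [-0.51673073,  0.58119444, -0.62865123],
       [-0.00620801, -0.73680296, -0.67607903]])} 0.9961191813151041
{'mtx': array([[309.79622476,   0.        , 255.21062355],
       [  0.        , 309.79622476, 193.20364771],
       [  0.        ,   0.        ,   1.        ]]), 'tool_from_camera': array([[ 6.63428030e-04, -9.54962773e-01, -2.96724893e-01,
         7.48887632e-02],
       [ 9.99999711e-01,  5.23462731e-04,  5.51151659e-04,
         7.86677818e-04],
       [-3.71004894e-04, -2.96725172e-01,  9.54962845e-01,
        -1.35622859e-01],
       [ 0.00000000e+00,  0.00000000e+00,  0.00000000e+00,
         1.00000000e+00]])}
```

View pics/scene0.png

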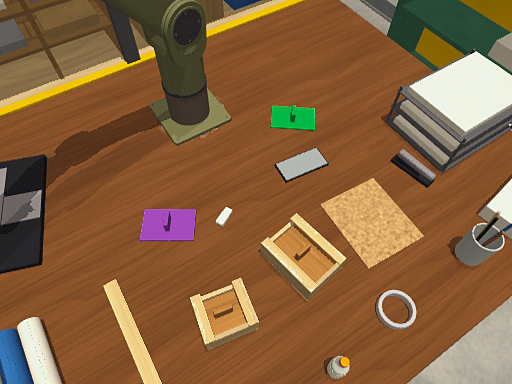

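View pics/side0.png

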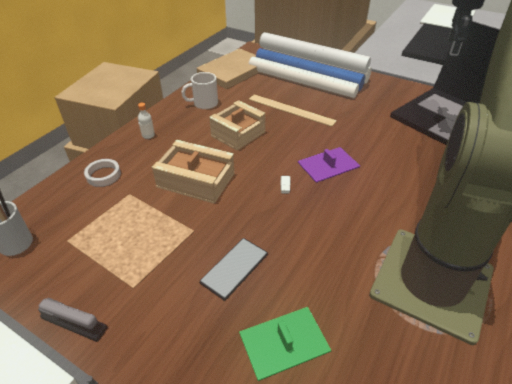

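The scene view shows the long box at (303,255) with its lid handle at about (303,253). The short box is at (224,313) and the mat at (372,222). Things that could be mistaken for the long lid are the short lid's handle (222,310), the green lid (293,117) and the purple lid (168,224). I choose the one at (303,253), in the longer box. In the side view its handle is at (194,160).

```bash
cat > h.py <<'E'
import numpy as np,cv2
from workcell import arm,vision
def cloud(d,n,s=None):
    m=vision.camera_model(n);K=m["mtx"]
    if n=="wrist":
        T=m["tool_from_camera"];R=s["eef_rot"]@T[:3,:3];t=s["position"]+s["eef_rot"]@T[:3,3]
    else: R,t=np.array(m["attitude"]),np.array(m["eye"])
    v,u=np.mgrid[:d.shape[0],:d.shape[1]]
    P=np.stack([(u-K[0,2])/K[0,0]*d,(v-K[1,2])/K[1,1]*d,d],-1)
    return P@R.T+t
def rect(P):
    r=cv2.minAreaRect((P[:,:2]*1000).astype(np.float32));return np.round(r[0],1),np.round(r[1],1),round(r[2],1)
E
python3 - <<'E'
from h import *
for n,box in(("scene",(255,350,205,305)),("side",(145,240,135,205))):
    z=np.load(n+"0.npz");p,d=z["p"],z["d"];C=cloud(d,n)
    u0,u1,v0,v1=box;S=C[v0:v1,u0:u1].reshape(-1,3)
    rim=S[(S[:,2]>.062)&(S[:,2]<.073)];h=S[S[:,2]>.0745]
    print(n,"rim",len(rim),np.median(rim[:,2]),rect(rim),"handle",len(h),np.median(h[:,2]),rect(h),h.mean(0))
    board=S[(S[:,2]>.04)&(S[:,2]<.052)];print(" board z",np.median(board[:,2]))
    hsv=cv2.cvtColor(p,cv2.COLOR_RGB2HSV)
    m=((hsv[...,0]>8)&(hsv[...,0]<25)&(hsv[...,1]>80)&(hsv[...,2]>150)&(C[...,2]<.02)&(C[...,2]>-.01)).astype(np.uint8)
    m=cv2.morphologyEx(m,cv2.MORPH_OPEN,np.ones((5,5)))
    k,l,st,_=cv2.connectedComponentsWithStats(m);i=1+st[1:,4].argmax();M=C[l==i]
    print(" mat",st[i],np.median(M[:,2]),rect(M))
p=np.load("scene0.npz")["p"][195:305,245:355];cv2.imwrite("pics/crop.png",cv2.cvtColor(cv2.resize(p,None,fx=5,fy=5,interpolation=2),cv2.COLOR_RGB2BGR))
E
```

```text
scene rim 1490 0.06874088544698109 (array([622.3,  -4.3]), array([170.9, 127.3]), 9.3) handle 130 0.08141120724212597 (array([ 738.8, -158.7]), array([ 27.4, 425.4]), 37.0) [ 0.69638548 -0.09604439  0.32414844]
 board z 0.04612058540264441
 mat [ 322  179   98   88 4770] 0.004018652307139825 (array([631.7, 234.2]), array([195.6, 221.7]), 86.4)
side rim 1084 0.06862255430379816 (array([619.9,  -3.8]), array([173. , 130.3]), 9.3) handle 91 0.08063111419006119 (array([351.9, 300.8]), array([ 30.2, 852.2]), 41.3) [0.47711844 0.1518913  0.24286379]
 board z 0.046113288731749635
 mat [  69  195  123   92 6080] 0.004124169687800883 (array([631.3, 230.9]), array([195.2, 230.4]), 85.7)
```

View pics/crop.png

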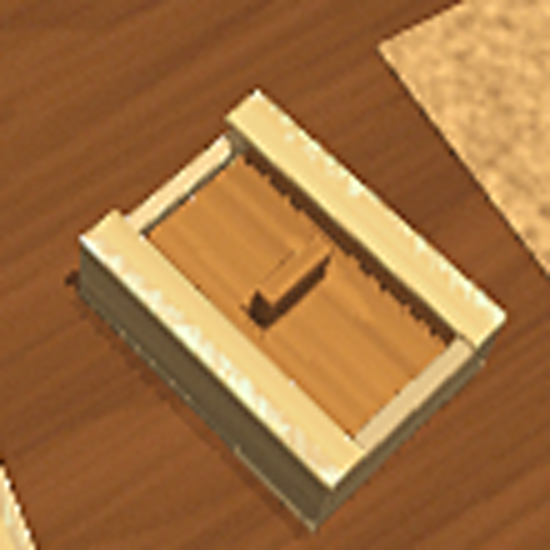

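The crop confirms the choice: the longer box has a tan lid with its handle mid-board, and the lowered lip end is upper left, facing the robot. The box centre is about (0.621,-0.004) with yaw 9.3°, and the mat is about (0.6315,0.2325) with yaw -4°. Next I swing above the box.

```bash
python3 -m handwheel '[{"tx":0.0346,"ty":0.0028,"wz":-0.0616},{"tx":0.0346,"ty":0.0028,"wz":-0.0616},{"tx":0.0346,"ty":0.0028,"wz":-0.0616},{"tx":0.0346,"ty":0.0028,"wz":-0.0616},{"tx":0.0346,"ty":0.0028,"wz":-0.0616},{"tx":0.0346,"ty":0.0028,"wz":-0.0616},{"tx":0.0346,"ty":0.0028,"wz":-0.0616},{"tx":0.0346,"ty":0.0028,"wz":-0.0616},{"tx":0.0346,"ty":0.0028,"wz":-0.0616},{"tx":0.0346,"ty":0.0028,"wz":-0.0616},{"tx":0.0346,"ty":0.0028,"wz":-0.0616},{"tx":0.0346,"ty":0.0028,"wz":-0.0616}]'
python3 -m handwheel '[{"tx":0.0346,"ty":0.0028,"wz":-0.0616},{"tx":0.0346,"ty":0.0028,"wz":-0.0616},{"tx":0.0346,"ty":0.0028,"wz":-0.0616},{"tx":0.0346,"ty":0.0028,"wz":-0.0616},{"tx":0.0346,"ty":0.0028,"wz":-0.0616},{"tx":0.0346,"ty":0.0028,"wz":-0.0616},{"tx":0.0346,"ty":0.0028,"wz":-0.0616},{"tx":0.0346,"ty":0.0028,"wz":-0.0616},{"tx":0.0346,"ty":0.0028,"wz":-0.0616},{"tx":0.0346,"ty":0.0028,"wz":-0.0616},{"tx":0.0346,"ty":0.0028,"wz":-0.0616},{"tx":0.0346,"ty":0.0028,"wz":-0.0616}]'
python3 -m handwheel '[{},{},{}]'
cat > look.py <<'E'
from h import *
import sys
s=arm.get_state();p,d=vision.grab_frame("wrist");C=cloud(d,"wrist",s)
R=s["eef_rot"];print("t",s["clock"],"tcp",s["position"],"y ang",np.degrees(np.arctan2(R[1,1],R[0,1])),"tilt",R[:2,2],"q",s["joint_positions"].round(2),"F",s["force"].round(1))
cv2.imwrite(f"pics/{sys.argv[1]}.png",cv2.cvtColor(p,cv2.COLOR_RGB2BGR));np.savez(sys.argv[1],p=p,d=d,C=C,pos=s["position"],R=R)
E
python3 look.py w1
python3 - <<'E'
from h import *
z=np.load("w1.npz");C=z["C"];S=C.reshape(-1,3);near=np.hypot(S[:,0]-.621,S[:,1]+.004)<.12
rim=S[near&(S[:,2]>.063)&(S[:,2]<.073)];hm=((C[...,2]>.0765)&(C[...,2]<.09)&(np.hypot(C[...,0]-.621,C[...,1]+.004)<.04))
print("rim",len(rim),np.median(rim[:,2]),rect(rim));h=C[hm];print("handle",len(h),np.median(h[:,2]),rect(h))
b=S[near&(S[:,2]>.043)&(S[:,2]<.05)];print("board",np.median(b[:,2]))
v,u=np.nonzero(hm);print("px",u.mean(),v.mean())
E
```

```text
t 0.1 tcp [ 0.15674018 -0.60445351  0.23855948] y ang -75.45745824350205 tilt [-0.00050192  0.00157368] q [ 1.35  0.69 -0.19  1.57  0.16  0.9  -0.22] F [-0.1 -0.4  0.2]
rim 0 nan (array([0., 0.]), array([0., 0.]), 0.0)
handle 0 nan (array([0., 0.]), array([0., 0.]), 0.0)
board nan
px nan nanvalidation failed for argument at $[0]...
validation failed for argument at $[0]...
validation failed for argument at $[0]...
  return _methods._mean(a, axis=axis, dtype=dtype,
  ret = ret.dtype.type(ret / rcount)
<stdin>:6: RuntimeWarning: Mean of empty slice.
```

View pics/w1.png

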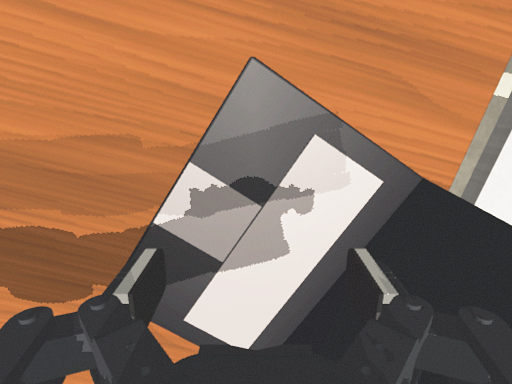

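The calls were refused, so the arm has not moved; the picture shows only the tablet at (280,220) under the gripper. I suspect every row needs all six keys, so I'll test that with one row.

```bash
python3 -m handwheel '[{"tx":0.0346,"ty":0.0028,"tz":0,"wx":0,"wy":0,"wz":-0.0616}]'
```

```text
clock: 0.25
position: [0.1842, -0.6007, 0.2387]
eef_rot: [[0.953, 0.302, -0.007], [0.302, -0.953, -0.0], [-0.006, -0.002, -1.0]]
force: [0.2, -1.2, -0.2]
grip_width: 1.002
gripper_force: 0.0
```

```bash
python3 -m handwheel '[{"tx":0.0346,"ty":0.0028,"tz":0,"wx":0,"wy":0,"wz":-0.0616},{"tx":0.0346,"ty":0.0028,"tz":0,"wx":0,"wy":0,"wz":-0.0616},{"tx":0.0346,"ty":0.0028,"tz":0,"wx":0,"wy":0,"wz":-0.0616},{"tx":0.0346,"ty":0.0028,"tz":0,"wx":0,"wy":0,"wz":-0.0616},{"tx":0.0346,"ty":0.0028,"tz":0,"wx":0,"wy":0,"wz":-0.0616},{"tx":0.0346,"ty":0.0028,"tz":0,"wx":0,"wy":0,"wz":-0.0616},{"tx":0.0346,"ty":0.0028,"tz":0,"wx":0,"wy":0,"wz":-0.0616},{"tx":0.0346,"ty":0.0028,"tz":0,"wx":0,"wy":0,"wz":-0.0616},{"tx":0.0346,"ty":0.0028,"tz":0,"wx":0,"wy":0,"wz":-0.0616},{"tx":0.0346,"ty":0.0028,"tz":0,"wx":0,"wy":0,"wz":-0.0616},{"tx":0.0346,"ty":0.0028,"tz":0,"wx":0,"wy":0,"wz":-0.0616},{"tx":0.0346,"ty":0.0028,"tz":0,"wx":0,"wy":0,"wz":-0.0616}]'
```

```text
clock: 1.45
position: [0.5339, -0.377, 0.2389]
eef_rot: [[0.491, 0.871, -0.0], [0.871, -0.491, 0.0], [-0.0, -0.0, -1.0]]
force: [0.4, -0.6, 0.4]
grip_width: 1.0
gripper_force: 0.0
```

```bash
python3 -m handwheel '[{"tx":0.0346,"ty":0.0028,"tz":0,"wx":0,"wy":0,"wz":-0.0616},{"tx":0.0346,"ty":0.0028,"tz":0,"wx":0,"wy":0,"wz":-0.0616},{"tx":0.0346,"ty":0.0028,"tz":0,"wx":0,"wy":0,"wz":-0.0616},{"tx":0.0346,"ty":0.0028,"tz":0,"wx":0,"wy":0,"wz":-0.0616},{"tx":0.0346,"ty":0.0028,"tz":0,"wx":0,"wy":0,"wz":-0.0616},{"tx":0.0346,"ty":0.0028,"tz":0,"wx":0,"wy":0,"wz":-0.0616},{"tx":0.0346,"ty":0.0028,"tz":0,"wx":0,"wy":0,"wz":-0.0616},{"tx":0.0346,"ty":0.0028,"tz":0,"wx":0,"wy":0,"wz":-0.0616},{"tx":0.0346,"ty":0.0028,"tz":0,"wx":0,"wy":0,"wz":-0.0616},{"tx":0.0346,"ty":0.0028,"tz":0,"wx":0,"wy":0,"wz":-0.0616},{"tx":0.0346,"ty":0.0028,"tz":0,"wx":0,"wy":0,"wz":-0.0616},{"tx":0,"ty":0,"tz":0,"wx":0,"wy":0,"wz":0}]' && python3 look.py w2
cat > ana.py <<'E'
from h import *
import sys
z=np.load(sys.argv[1]+".npz");C=z["C"];S=C.reshape(-1,3);near=np.hypot(S[:,0]-.621,S[:,1]+.004)<.12
rim=S[near&(S[:,2]>.063)&(S[:,2]<.073)];hm=((C[...,2]>.0765)&(C[...,2]<.09)&(np.hypot(C[...,0]-.621,C[...,1]+.004)<.04))
print("rim",len(rim),np.median(rim[:,2]),rect(rim));h=C[hm];print("handle",len(h),np.median(h[:,2]),rect(h))
b=S[near&(S[:,2]>.043)&(S[:,2]<.05)];print("board",np.median(b[:,2]))
v,u=np.nonzero(hm);print("px",u.mean(),v.mean())
c=np.array([*rect(h)[0]/1000,.060]);print("to handle in tool axes",z["R"].T@(c-z["pos"]))
E
python3 ana.py w2
```

```text
clock: 2.65
position: [0.6394, -0.0107, 0.2395]
eef_rot: [[-0.171, 0.985, -0.0], [0.985, 0.171, 0.006], [0.006, 0.001, -1.0]]
force: [-0.5, 0.3, 1.1]
grip_width: 1.003
gripper_force: 0.0
t 2.65 tcp [ 0.63937309 -0.01073127  0.23950918] y ang 9.867888595472275 tilt [-0.00031258  0.00596189] q [ 0.23  0.75 -0.53  1.51  0.42  1.   -0.24] F [-0.5  0.3  1.1]
rim 8922 0.06999964379993592 (array([620.7,  -6. ]), array([170.1, 126.4]), 9.5)
handle 534 0.08194870720793895 (array([621.3,  -6.4]), array([11.6, 43.9]), 10.1)
board 0.047196417616279074
px 238.46629213483146 169.74157303370785
to handle in tool axes [ 0.00630045 -0.01719155  0.17953745]
```

View pics/w2.png

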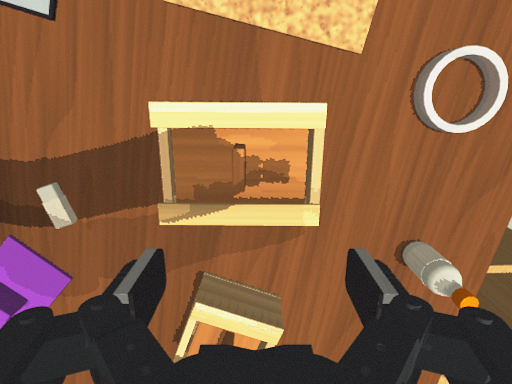

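The wrist view shows the long lid's handle at (238,170) between the rails, centre (0.6213,-0.006), yaw 9.5°. The measured heights agree with the text. I move above the handle, then straight down.

```bash
python3 -m handwheel '[{"tx":0.002,"ty":-0.006,"tz":0.03,"wx":0,"wy":0,"wz":0},{"tx":0.002,"ty":-0.006,"tz":0.03,"wx":0,"wy":0,"wz":0},{"tx":0.002,"ty":-0.005,"tz":0.03,"wx":0,"wy":0,"wz":0},{"tx":0,"ty":0,"tz":0,"wx":0,"wy":0,"wz":0},{"tx":0,"ty":0,"tz":0,"wx":0,"wy":0,"wz":0},{"tx":0,"ty":0,"tz":0,"wx":0,"wy":0,"wz":0}]' && python3 look.py w3; python3 ana.py w3
```

```text
clock: 3.3
position: [0.6239, -0.0163, 0.151]
eef_rot: [[-0.159, 0.987, 0.003], [0.987, 0.159, -0.0], [-0.001, 0.003, -1.0]]
force: [-0.1, -0.1, 0.9]
grip_width: 0.996
gripper_force: 0.0
t 3.3 tcp [ 0.62389081 -0.01626548  0.15099963] y ang 9.173708010012922 tilt [ 3.49520712e-03 -1.05719664e-05] q [ 0.21  0.83 -0.47  1.64  0.49  0.79 -0.32] F [-0.1 -0.1  0.9]
rim 16317 0.07000003141790018 (array([620.5,  -5.8]), array([170.5, 126.3]), 9.4)
handle 1057 0.08193990836739451 (array([621.2,  -6.2]), array([12. , 44.3]), 9.7)
board 0.04717380168753908
px 254.52696310312206 191.59602649006624
to handle in tool axes [ 0.01041739 -0.00136551  0.09098957]
```

```bash
python3 -m handwheel '[{"tx":0.005,"ty":-0.001,"tz":0.02,"wx":0,"wy":0,"wz":-0.004},{"tx":0.005,"ty":0,"tz":0.02,"wx":0,"wy":0,"wz":0},{"tx":0,"ty":0,"tz":0.02,"wx":0,"wy":0,"wz":0},{"tx":0,"ty":0,"tz":0.015,"wx":0,"wy":0,"wz":0},{"tx":0,"ty":0,"tz":0.01,"wx":0,"wy":0,"wz":0},{"tx":0,"ty":0,"tz":0.006,"wx":0,"wy":0,"wz":0},{"tx":0,"ty":0,"tz":0,"wx":0,"wy":0,"wz":0},{"tx":0,"ty":0,"tz":0,"wx":0,"wy":0,"wz":0},{"tx":0,"ty":0,"tz":0,"wx":0,"wy":0,"wz":0}]'
```

```text
clock: 4.25
position: [0.6202, -0.0061, 0.0591]
eef_rot: [[-0.164, 0.986, 0.001], [0.986, 0.164, 0.0], [-0.0, 0.001, -1.0]]
force: [-0.1, -0.1, 0.1]
grip_width: 1.0
gripper_force: 0.0
```

```bash
python3 -m handwheel '[{"tx":0,"ty":0.001,"tz":0,"wx":0,"wy":0,"wz":0},{"tx":0,"ty":0,"tz":0,"wx":0,"wy":0,"wz":0},{"tx":0,"ty":0,"tz":0,"wx":0,"wy":0,"wz":0},{"tx":0,"ty":0,"tz":0,"wx":0,"wy":0,"wz":0},{"tx":0,"ty":0,"tz":0,"wx":0,"wy":0,"wz":0},{"tx":0,"ty":0,"tz":0,"wx":0,"wy":0,"wz":0},{"tx":0,"ty":0,"tz":0,"wx":0,"wy":0,"wz":0},{"tx":0,"ty":0,"tz":0,"wx":0,"wy":0,"wz":0},{"tx":0,"ty":0,"tz":0,"wx":0,"wy":0,"wz":0},{"tx":0,"ty":0,"tz":0,"wx":0,"wy":0,"wz":0},{"tx":0,"ty":0,"tz":0,"wx":0,"wy":0,"wz":0},{"tx":0,"ty":0,"tz":0,"wx":0,"wy":0,"wz":0}]' 0 50
```

```text
clock: 5.45
position: [0.6207, -0.0059, 0.0584]
eef_rot: [[-0.165, 0.986, 0.0], [0.986, 0.165, 0.0], [-0.0, 0.0, -1.0]]
force: [0.3, 0.6, 2.9]
grip_width: 0.132
gripper_force: 49.1
```

```bash
python3 -m handwheel '[{"tx":0,"ty":0,"tz":-0.002,"wx":0,"wy":0,"wz":0},{"tx":0,"ty":0,"tz":-0.002,"wx":0,"wy":0,"wz":0},{"tx":0,"ty":0,"tz":-0.003,"wx":0,"wy":0,"wz":0},{"tx":0,"ty":0,"tz":-0.003,"wx":0,"wy":0,"wz":0},{"tx":0,"ty":0,"tz":-0.002,"wx":0,"wy":0,"wz":0},{"tx":0,"ty":0,"tz":0,"wx":0,"wy":0,"wz":0},{"tx":0,"ty":0,"tz":0,"wx":0,"wy":0,"wz":0},{"tx":0,"ty":0,"tz":0,"wx":0,"wy":0,"wz":0}]' && python3 look.py w4; python3 ana.py w4
python3 - <<'E'
from h import *
p,d=vision.grab_frame("side");cv2.imwrite("pics/s4.png",cv2.cvtColor(cv2.resize(p[100:240,110:270],None,fx=4,fy=4),cv2.COLOR_RGB2BGR))
C=cloud(d,"side");S=C.reshape(-1,3);
z=np.load("w4.npz");a=np.radians(9.4);ux=np.array([np.cos(a),np.sin(a)]);uy=np.array([-ux[1],ux[0]])
for nm,Q in(("side",S),("wrist",z["C"].reshape(-1,3))):
    q=Q[:,:2]-[.621,-.006];x,y=q@ux,q@uy
    for lo,hi in((-.06,-.025),(-.025,.025),(.025,.06)):
        m=(x>lo)&(x<hi)&(abs(y)<.03)&(Q[:,2]>.03)&(Q[:,2]<.066);print(nm,lo,m.sum(),np.median(Q[m,2]))
E
```

```text
clock: 6.25
position: [0.6205, -0.0059, 0.0702]
eef_rot: [[-0.165, 0.986, -0.0], [0.986, 0.165, -0.0], [-0.0, -0.0, -1.0]]
force: [0.6, -0.4, -1.4]
grip_width: 0.137
gripper_force: 48.8
t 6.25 tcp [ 0.62049692 -0.00594729  0.07019064] y ang 9.480084985183993 tilt [-0.00016433 -0.00011363] q [ 0.16  0.94 -0.41  1.69  0.57  0.64 -0.4 ] F [ 0.6 -0.4 -1.4]
rim 25605 0.0699326062767251 (array([620.2,  -3.2]), array([170.8, 121.6]), 9.5)
handle 1157 0.08373440279936444 (array([617.5,   7.4]), array([38.8, 17.4]), 9.9)
board 0.047958869670643625
px 255.65946413137425 247.79775280898878
to handle in tool axes [ 0.01365948 -0.00075578  0.01018962]
side -0.06 200 0.05807441387083473
side -0.025 156 0.058182903756325954
side 0.025 167 0.057776111695185706
wrist -0.06 6134 0.0588635643338211
wrist -0.025 4367 0.05886696879018444
wrist 0.025 6191 0.058810925328775326
```

View pics/s4.png

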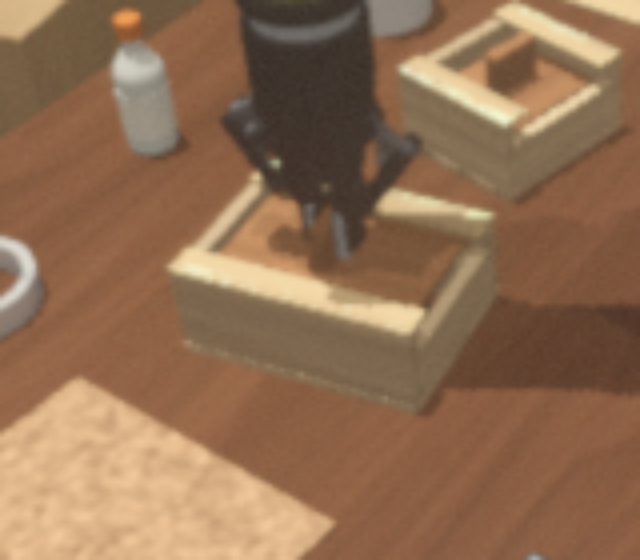

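The crop shows the fingers holding the handle at about (335,245) and the lid level. It is raised 12 mm: its top went from 0.046 to 0.058 at both ends. Next I slide it out along tool -y.

```bash
python3 -m handwheel '[{"tx":0,"ty":-0.003,"tz":0,"wx":0,"wy":0,"wz":0},{"tx":0,"ty":-0.006,"tz":0,"wx":0,"wy":0,"wz":0},{"tx":0,"ty":-0.009,"tz":0,"wx":0,"wy":0,"wz":0},{"tx":0,"ty":-0.01,"tz":0,"wx":0,"wy":0,"wz":0},{"tx":0,"ty":-0.01,"tz":0,"wx":0,"wy":0,"wz":0},{"tx":0,"ty":-0.01,"tz":0,"wx":0,"wy":0,"wz":0},{"tx":0,"ty":-0.01,"tz":0,"wx":0,"wy":0,"wz":0},{"tx":0,"ty":-0.01,"tz":0,"wx":0,"wy":0,"wz":0},{"tx":0,"ty":-0.008,"tz":0,"wx":0,"wy":0,"wz":0},{"tx":0,"ty":-0.004,"tz":0,"wx":0,"wy":0,"wz":0},{"tx":0,"ty":0,"tz":0,"wx":0,"wy":0,"wz":0},{"tx":0,"ty":0,"tz":0,"wx":0,"wy":0,"wz":0}]'
```

```text
clock: 7.55
position: [0.5421, -0.019, 0.0704]
eef_rot: [[-0.165, 0.986, 0.001], [0.986, 0.165, 0.0], [0.0, 0.001, -1.0]]
force: [0.1, 0.2, -0.3]
grip_width: 0.131
gripper_force: 48.8
```

```bash
python3 -m handwheel '[{"tx":0,"ty":-0.004,"tz":0,"wx":0,"wy":0,"wz":0},{"tx":0,"ty":-0.008,"tz":0,"wx":0,"wy":0,"wz":0},{"tx":0,"ty":-0.011,"tz":0,"wx":0,"wy":0,"wz":0},{"tx":0,"ty":-0.011,"tz":0,"wx":0,"wy":0,"wz":0},{"tx":0,"ty":-0.011,"tz":0,"wx":0,"wy":0,"wz":0},{"tx":0,"ty":-0.011,"tz":0,"wx":0,"wy":0,"wz":0},{"tx":0,"ty":-0.011,"tz":0,"wx":0,"wy":0,"wz":0},{"tx":0,"ty":-0.011,"tz":0,"wx":0,"wy":0,"wz":0},{"tx":0,"ty":-0.01,"tz":0,"wx":0,"wy":0,"wz":0},{"tx":0,"ty":-0.005,"tz":0,"wx":0,"wy":0,"wz":0},{"tx":0,"ty":0,"tz":0,"wx":0,"wy":0,"wz":0},{"tx":0,"ty":0,"tz":0,"wx":0,"wy":0,"wz":0}]'
python3 - <<'E'
from h import *
s=arm.get_state();p,d=vision.grab_frame("scene");cv2.imwrite("pics/s5.png",cv2.cvtColor(p,cv2.COLOR_RGB2BGR))
t=np.array([.6315,.2325,.13]);print(s["eef_rot"].T@(t-s["position"]),s["joint_positions"].round(2))
E
```

```text
clock: 8.75
position: [0.4505, -0.0342, 0.0703]
eef_rot: [[-0.165, 0.986, 0.001], [0.986, 0.165, 0.0], [0.0, 0.001, -1.0]]
force: [-0.2, -0.2, -0.0]
grip_width: 0.129
gripper_force: 48.8
[ 0.23324512  0.22254686 -0.05945707] [ 0.08  0.8  -0.17  2.21  0.73  0.18 -0.59]
```

View pics/s5.png

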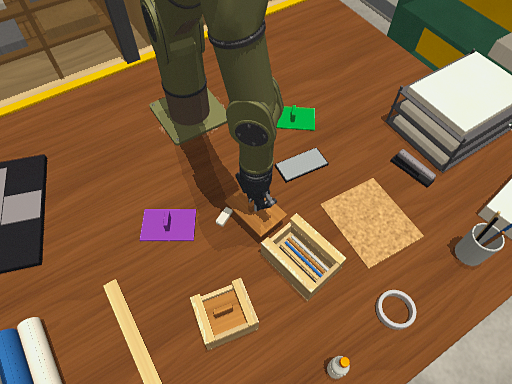

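The scene view shows the box open with pencils inside at (303,255) and the lid held clear of it at (258,213). I raise it and carry it over the mat.

```bash
python3 -m handwheel '[{"tx":0,"ty":0,"tz":-0.01,"wx":0,"wy":0,"wz":0},{"tx":0,"ty":0,"tz":-0.02,"wx":0,"wy":0,"wz":0},{"tx":0,"ty":0,"tz":-0.02,"wx":0,"wy":0,"wz":0},{"tx":0.013,"ty":0.0115,"tz":-0.01,"wx":0,"wy":0,"wz":0},{"tx":0.026,"ty":0.025,"tz":0,"wx":0,"wy":0,"wz":0},{"tx":0.026,"ty":0.025,"tz":0,"wx":0,"wy":0,"wz":0},{"tx":0.026,"ty":0.025,"tz":0,"wx":0,"wy":0,"wz":0},{"tx":0.026,"ty":0.025,"tz":0,"wx":0,"wy":0,"wz":0},{"tx":0.026,"ty":0.025,"tz":0,"wx":0,"wy":0,"wz":0},{"tx":0.026,"ty":0.025,"tz":0,"wx":0,"wy":0,"wz":0},{"tx":0.026,"ty":0.025,"tz":0,"wx":0,"wy":0,"wz":0},{"tx":0.026,"ty":0.025,"tz":0,"wx":0,"wy":0,"wz":0}]'
python3 -m handwheel '[{"tx":0.012,"ty":0.011,"tz":0,"wx":0,"wy":0,"wz":0},{"tx":0,"ty":0,"tz":0,"wx":0,"wy":0,"wz":0.047},{"tx":0,"ty":0,"tz":0,"wx":0,"wy":0,"wz":0.047},{"tx":0,"ty":0,"tz":0,"wx":0,"wy":0,"wz":0.047},{"tx":0,"ty":0,"tz":0,"wx":0,"wy":0,"wz":0.047},{"tx":0,"ty":0,"tz":0,"wx":0,"wy":0,"wz":0.047},{"tx":0,"ty":0,"tz":0,"wx":0,"wy":0,"wz":0},{"tx":0,"ty":0,"tz":0,"wx":0,"wy":0,"wz":0},{"tx":0,"ty":0,"tz":0,"wx":0,"wy":0,"wz":0},{"tx":0,"ty":0,"tz":0,"wx":0,"wy":0,"wz":0}]'
python3 look.py w6
python3 - <<'E'
from h import *
z=np.load("w6.npz")
for n in("side","wrist"):
    C,p=(z["C"],z["p"]) if n=="wrist" else (None,None)
    if n=="side": p,d=vision.grab_frame(n);C=cloud(d,n);cv2.imwrite("pics/s6.png",cv2.cvtColor(p,cv2.COLOR_RGB2BGR))
    near=(abs(C[...,0]-.631)<.13)&(abs(C[...,1]-.232)<.13)
    if n=="wrist":
        b=C[near&(C[...,2]>.113)&(C[...,2]<.125)];print("board",len(b),np.median(b[:,2]),rect(b),np.polyfit(b[:,0],b[:,2],1)[0],np.polyfit(b[:,1],b[:,2],1)[0])
E
```

```text
clock: 10.0
position: [0.623, 0.2196, 0.1302]
eef_rot: [[-0.164, 0.986, -0.0], [0.986, 0.164, 0.0], [0.0, -0.0, -1.0]]
force: [0.1, 0.4, -0.2]
grip_width: 0.131
gripper_force: 48.8
clock: 11.0
position: [0.631, 0.232, 0.1302]
eef_rot: [[0.069, 0.998, -0.0], [0.998, -0.069, 0.0], [0.0, -0.0, -1.0]]
force: [0.9, 0.0, -0.0]
grip_width: 0.133
gripper_force: 48.8
t 11.0 tcp [0.6310496  0.23202528 0.13021446] y ang -3.9648971404307476 tilt [-8.65233353e-05  5.67471441e-05] q [-0.24  0.9  -0.36  1.49  0.39  0.82 -0.81] F [ 0.9  0.  -0. ]
board 32142 0.1188078436454156 (array([630.4, 231.5]), array([ 96.5, 144.6]), 85.9) -0.0003050442191503056 -0.004071093496031807
```

View pics/w6.png

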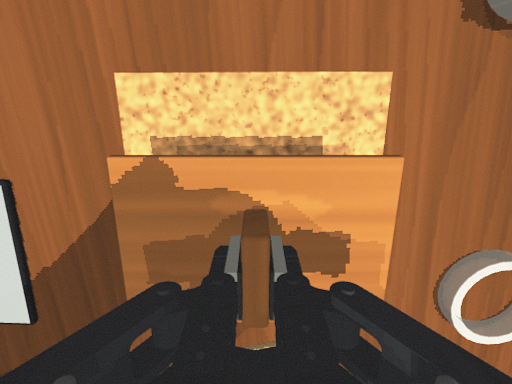

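The wrist view shows the level lid over the mat with its edges parallel to it. The lid spans columns 110–402 and the mat 115–391, with the mat's far edge at row 73. I lower it.

```bash
python3 -m handwheel '[{"tx":0.001,"ty":0,"tz":0.01,"wx":0,"wy":0,"wz":0},{"tx":0,"ty":0,"tz":0.02,"wx":0,"wy":0,"wz":0},{"tx":0,"ty":0,"tz":0.02,"wx":0,"wy":0,"wz":0},{"tx":0,"ty":0,"tz":0.02,"wx":0,"wy":0,"wz":0},{"tx":0,"ty":0,"tz":0.015,"wx":0,"wy":0,"wz":0},{"tx":0,"ty":0,"tz":0.01,"wx":0,"wy":0,"wz":0},{"tx":0,"ty":0,"tz":0.006,"wx":0,"wy":0,"wz":0},{"tx":0,"ty":0,"tz":0.003,"wx":0,"wy":0,"wz":0},{"tx":0,"ty":0,"tz":0,"wx":0,"wy":0,"wz":0},{"tx":0,"ty":0,"tz":0,"wx":0,"wy":0,"wz":0},{"tx":0,"ty":0,"tz":0,"wx":0,"wy":0,"wz":0}]'
python3 -m handwheel '[{"tx":0,"ty":0,"tz":0.001,"wx":0,"wy":0,"wz":0},{"tx":0,"ty":0,"tz":0.001,"wx":0,"wy":0,"wz":0},{"tx":0,"ty":0,"tz":0.001,"wx":0,"wy":0,"wz":0},{"tx":0,"ty":0,"tz":0,"wx":0,"wy":0,"wz":0},{"tx":0,"ty":0,"tz":0,"wx":0,"wy":0,"wz":0}]'
```

```text
clock: 12.2
position: [0.6316, 0.2332, 0.027]
eef_rot: [[0.07, 0.998, 0.001], [0.998, -0.07, 0.0], [0.001, 0.001, -1.0]]
force: [0.5, 0.5, 0.4]
grip_width: 0.132
gripper_force: 48.8
clock: 12.7
position: [0.6311, 0.2331, 0.0232]
eef_rot: [[0.07, 0.998, -0.0], [0.998, -0.07, -0.0], [-0.0, -0.0, -1.0]]
force: [0.3, 0.4, -0.8]
grip_width: 0.135
gripper_force: 48.8
```

```bash
python3 -m handwheel '[{"tx":0,"ty":0,"tz":0.0005,"wx":0,"wy":0,"wz":0},{"tx":0,"ty":0,"tz":0.0005,"wx":0,"wy":0,"wz":0},{"tx":0,"ty":0,"tz":0,"wx":0,"wy":0,"wz":0},{"tx":0,"ty":0,"tz":0,"wx":0,"wy":0,"wz":0}]'
python3 -m handwheel '[{"tx":0,"ty":0,"tz":0.0005,"wx":0,"wy":0,"wz":0},{"tx":0,"ty":0,"tz":0,"wx":0,"wy":0,"wz":0},{"tx":0,"ty":0,"tz":0,"wx":0,"wy":0,"wz":0}]'
```

```text
clock: 13.1
position: [0.6312, 0.2331, 0.0225]
eef_rot: [[0.07, 0.998, 0.0], [0.998, -0.07, -0.0], [-0.0, 0.0, -1.0]]
force: [0.3, -0.6, 1.4]
grip_width: 0.13
gripper_force: 49.1
clock: 13.4
position: [0.6311, 0.2331, 0.0224]
eef_rot: [[0.07, 0.998, 0.0], [0.998, -0.07, -0.0], [-0.0, 0.0, -1.0]]
force: [-1.5, -1.1, 5.1]
grip_width: 0.133
gripper_force: 49.7
```

The lid is resting on the mat with a 5 N contact force. I release it and withdraw.

```bash
python3 -m handwheel '[{"tx":0,"ty":0,"tz":0,"wx":0,"wy":0,"wz":0},{"tx":0,"ty":0,"tz":0,"wx":0,"wy":0,"wz":0},{"tx":0,"ty":0,"tz":0,"wx":0,"wy":0,"wz":0},{"tx":0,"ty":0,"tz":0,"wx":0,"wy":0,"wz":0},{"tx":0,"ty":0,"tz":0,"wx":0,"wy":0,"wz":0},{"tx":0,"ty":0,"tz":0,"wx":0,"wy":0,"wz":0},{"tx":0,"ty":0,"tz":0,"wx":0,"wy":0,"wz":0},{"tx":0,"ty":0,"tz":0,"wx":0,"wy":0,"wz":0}]' 0.05
python3 -m handwheel '[{"tx":0,"ty":0,"tz":-0.005,"wx":0,"wy":0,"wz":0},{"tx":0,"ty":0,"tz":-0.01,"wx":0,"wy":0,"wz":0},{"tx":0,"ty":0,"tz":-0.02,"wx":0,"wy":0,"wz":0},{"tx":0,"ty":0,"tz":-0.03,"wx":0,"wy":0,"wz":0},{"tx":0,"ty":0,"tz":-0.03,"wx":0,"wy":0,"wz":0},{"tx":0,"ty":0,"tz":-0.03,"wx":0,"wy":0,"wz":0},{"tx":0,"ty":0,"tz":-0.03,"wx":0,"wy":0,"wz":0},{"tx":0,"ty":0,"tz":-0.03,"wx":0,"wy":0,"wz":0},{"tx":-0.03,"ty":0,"tz":-0.02,"wx":0,"wy":0,"wz":0},{"tx":-0.03,"ty":0,"tz":0,"wx":0,"wy":0,"wz":0},{"tx":0,"ty":0,"tz":0,"wx":0,"wy":0,"wz":0},{"tx":0,"ty":0,"tz":0,"wx":0,"wy":0,"wz":0}]'
python3 look.py w7
python3 - <<'E'
from h import *
z=np.load("w7.npz");C=z["C"];p=z["p"]
near=(abs(C[...,0]-.631)<.15)&(abs(C[...,1]-.232)<.14)
b=C[near&(C[...,2]>.0085)&(C[...,2]<.015)];h=C[near&(C[...,2]>.04)&(C[...,2]<.055)]
print("board",np.median(b[:,2]),rect(b),"handle",np.median(h[:,2]),rect(h))
hsv=cv2.cvtColor(p,cv2.COLOR_RGB2HSV)
m=(near&(C[...,2]>.0025)&(C[...,2]<.2)&(C[...,2]<.02)).astype(np.uint8);m=cv2.morphologyEx(m,cv2.MORPH_OPEN,np.ones((7,7)))
k,l,st,_=cv2.connectedComponentsWithStats(m);i=1+st[1:,4].argmax();print("mat",st[i],rect(C[l==i]))
E
```

```text
clock: 14.2
position: [0.6311, 0.233, 0.0218]
eef_rot: [[0.07, 0.998, 0.0], [0.998, -0.07, -0.0], [-0.0, 0.0, -1.0]]
force: [0.1, -0.1, 0.1]
grip_width: 0.578
gripper_force: 0.0
clock: 15.4
position: [0.6271, 0.1722, 0.2277]
eef_rot: [[0.071, 0.997, 0.001], [0.997, -0.071, -0.0], [-0.0, 0.001, -1.0]]
force: [-1.1, 0.6, -0.0]
grip_width: 0.59
gripper_force: 0.0
t 15.4 tcp [0.62711307 0.17222415 0.22768502] y ang -4.088940077227933 tilt [ 8.95740265e-04 -7.25971462e-05] q [-0.12  0.76 -0.41  1.49  0.34  0.97 -0.7 ] F [-1.1  0.6 -0. ]
board 0.011114932207110573 (array([630.8, 232. ]), array([ 96.1, 144.2]), 85.9) handle 0.04591964613187097 (array([630.7, 232.5]), array([43.5, 11.9]), 85.6)
mat [  147    17   213   177 33913] (array([629.1, 230.6]), array([190.6, 220.5]), 86.0)
```

View pics/w7.png

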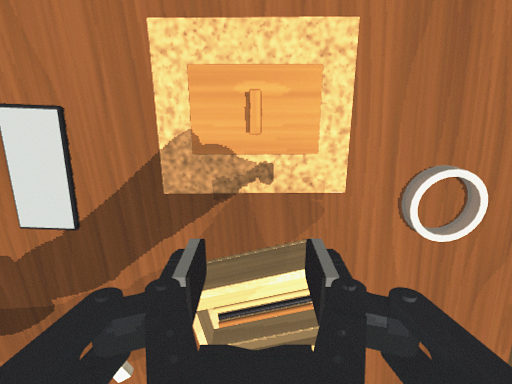

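The wrist view shows the lid flat with its handle up at (255,112), about 2 mm from the centre of the mat, which spans (147–359, 17–193). The gripper is clear of everything.

```bash
python3 -c "
from workcell import arm
print(arm.hand_in())"
```

```text
the job is handed in; nothing more can be done
None
```

The long box is open and its lid lies flat, handle up, about 2 mm from the centre of the cork mat; the short box's lid was not touched, and I handed the job in at about 15.5 s.

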